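# Pack out the block clamp and hold it tight

### The job

The substrate block lies on the sliding carriage of the bench clamp, and there is too much room between its pressure plate and the fixed stop: with the carriage at its home end, stand plywood packers upright and square on the bed in that gap, one after another, until no further one will go in. Then take the grip blade of the pressure plate, push it firmly up against the stack until there is no play left, and finish while holding it pressed there, without letting go and without having knocked over the spare block or the jar.

Things in the scene. Friction and masses are not known exactly. Their poses are not given: they have to be found in the camera images.
- packer0: plywood packer, one of four alike: a board 70 mm wide (its x), 20 mm thick (its y) and 80 mm high (its z), both faces tapering over the lowest 18 mm to a 13 mm thick foot as a lead-in, with a grip tongue centred on its top edge, 30 mm wide (x), 10 mm thick (y) and 38 mm tall (top 118 mm above the foot). Origin: centre of the underside. About 90 g; starts standing upright on the bench
- packer1: plywood packer, one of four alike: a board 70 mm wide (its x), 20 mm thick (its y) and 80 mm high (its z), both faces tapering over the lowest 18 mm to a 13 mm thick foot as a lead-in, with a grip tongue centred on its top edge, 30 mm wide (x), 10 mm thick (y) and 38 mm tall (top 118 mm above the foot). Origin: centre of the underside. About 90 g; starts standing upright on the bench
- packer2: plywood packer, one of four alike: a board 70 mm wide (its x), 20 mm thick (its y) and 80 mm high (its z), both faces tapering over the lowest 18 mm to a 13 mm thick foot as a lead-in, with a grip tongue centred on its top edge, 30 mm wide (x), 10 mm thick (y) and 38 mm tall (top 118 mm above the foot). Origin: centre of the underside. About 90 g; starts standing upright on the bench
- packer3: plywood packer, one of four alike: a board 70 mm wide (its x), 20 mm thick (its y) and 80 mm high (its z), both faces tapering over the lowest 18 mm to a 13 mm thick foot as a lead-in, with a grip tongue centred on its top edge, 30 mm wide (x), 10 mm thick (y) and 38 mm tall (top 118 mm above the foot). Origin: centre of the underside. About 90 g; starts standing upright on the bench
- clamp: dark steel bed of the bench clamp, fixed to the bench: 100 mm wide (x), 330 mm long (y), its top 12 mm above the bench. The clamp works along its y axis. Origin: on the bench surface (12 mm below the bed's top), on the centre line, straight below the pressure plate's face when the carriage is at home
- stop: fixed steel stop plate standing on the bed, 80 mm wide, its top 91 mm above the bench. Origin: at bench height below the middle of its flat face; the face looks along its +y, towards the pressure plate. The distance along y from this face to the pressure plate's face is the gap, differently set each time, 45 to 77 mm: it takes two or three packers
- plate (a point): point on the steel pressure plate on the front of the sliding carriage that carries the lying substrate block: 80 mm wide, its top 91 mm above the bench. The point lies at bench height below the middle of its face; the face looks along the -y axis, towards the stop. The bed between the two faces is flat and clear
- plate_grip (a point): grip point on the upright steel grip blade fixed behind the pressure plate: blade 30 mm wide (clamp x) and 10 mm thick (clamp y), free from 91 to 130 mm above the bench; this point is on its centre, 115 mm above the bench and 20 mm behind the plate's face
- carriage (a joint): travel of the carriage (m): 0 = home, hard against its back stop, where it starts; grows as the plate is pushed along the clamp's -y towards the stop. No spring; sliding friction about 3 N; stays where it is left
- spare_block: spare substrate block standing on the bench, a tan cylinder 90 mm across and 110 mm high with a white plug. Origin: centre of the underside
- spawn_jar: spawn jar, 64 mm across, 90 mm high. Origin: centre of the underside
Things that resemble listed ones, but are neither listed nor needed, are in the scene too. What is shaped like the packer3 but purple is not meant. What is shaped like the packer0 but black is not meant.

How it is judged:
On the way, in this order (a step that is already met when the one before it is completed fails the run):
1. a packer stands squarely in the gap (((z of packer0 in the frame of clamp between 0.008 and 0.016 m and x of packer0 in the frame of clamp between -0.015 and 0.015 m and y of packer0 in the frame of stop above 0.004 m and y of packer0 in the frame of plate below -0.004 m and angle between the y axis of packer0 and the y axis of clamp, either way round below 0.12 rad and angle between packer0's own z axis and vertical below 0.1 rad) or (z of packer1 in the frame of clamp between 0.008 and 0.016 m and x of packer1 in the frame of clamp between -0.015 and 0.015 m and y of packer1 in the frame of stop above 0.004 m and y of packer1 in the frame of plate below -0.004 m and angle between the y axis of packer1 and the y axis of clamp, either way round below 0.12 rad and angle between packer1's own z axis and vertical below 0.1 rad) or (z of packer2 in the frame of clamp between 0.008 and 0.016 m and x of packer2 in the frame of clamp between -0.015 and 0.015 m and y of packer2 in the frame of stop above 0.004 m and y of packer2 in the frame of plate below -0.004 m and angle between the y axis of packer2 and the y axis of clamp, either way round below 0.12 rad and angle between packer2's own z axis and vertical below 0.1 rad) or (z of packer3 in the frame of clamp between 0.008 and 0.016 m and x of packer3 in the frame of clamp between -0.015 and 0.015 m and y of packer3 in the frame of stop above 0.004 m and y of packer3 in the frame of plate below -0.004 m and angle between the y axis of packer3 and the y axis of clamp, either way round below 0.12 rad and angle between packer3's own z axis and vertical below 0.1 rad))), for 0.2 s.
2. a second packer stands in the gap beside it (((z of packer0 in the frame of clamp between 0.008 and 0.016 m and x of packer0 in the frame of clamp between -0.015 and 0.015 m and y of each of packer0, packer1 in the frame of stop above 0.004 m and y of each of packer0, packer1 in the frame of plate below -0.004 m and angle between the y axis of each of packer0, packer1 and the y axis of clamp, either way round below 0.12 rad and angle between each of packer0, packer1's own z axis and vertical below 0.1 rad and z of packer1 in the frame of clamp between 0.008 and 0.016 m and x of packer1 in the frame of clamp between -0.015 and 0.015 m) or (z of packer0 in the frame of clamp between 0.008 and 0.016 m and x of packer0 in the frame of clamp between -0.015 and 0.015 m and y of each of packer0, packer2 in the frame of stop above 0.004 m and y of each of packer0, packer2 in the frame of plate below -0.004 m and angle between the y axis of each of packer0, packer2 and the y axis of clamp, either way round below 0.12 rad and angle between each of packer0, packer2's own z axis and vertical below 0.1 rad and z of packer2 in the frame of clamp between 0.008 and 0.016 m and x of packer2 in the frame of clamp between -0.015 and 0.015 m) or (z of packer0 in the frame of clamp between 0.008 and 0.016 m and x of packer0 in the frame of clamp between -0.015 and 0.015 m and y of each of packer0, packer3 in the frame of stop above 0.004 m and y of each of packer0, packer3 in the frame of plate below -0.004 m and angle between the y axis of each of packer0, packer3 and the y axis of clamp, either way round below 0.12 rad and angle between each of packer0, packer3's own z axis and vertical below 0.1 rad and z of packer3 in the frame of clamp between 0.008 and 0.016 m and x of packer3 in the frame of clamp between -0.015 and 0.015 m) or (z of packer1 in the frame of clamp between 0.008 and 0.016 m and x of packer1 in the frame of clamp between -0.015 and 0.015 m and y of each of packer1, packer2 in the frame of stop above 0.004 m and y of each of packer1, packer2 in the frame of plate below -0.004 m and angle between the y axis of each of packer1, packer2 and the y axis of clamp, either way round below 0.12 rad and angle between each of packer1, packer2's own z axis and vertical below 0.1 rad and z of packer2 in the frame of clamp between 0.008 and 0.016 m and x of packer2 in the frame of clamp between -0.015 and 0.015 m) or (z of packer1 in the frame of clamp between 0.008 and 0.016 m and x of packer1 in the frame of clamp between -0.015 and 0.015 m and y of each of packer1, packer3 in the frame of stop above 0.004 m and y of each of packer1, packer3 in the frame of plate below -0.004 m and angle between the y axis of each of packer1, packer3 and the y axis of clamp, either way round below 0.12 rad and angle between each of packer1, packer3's own z axis and vertical below 0.1 rad and z of packer3 in the frame of clamp between 0.008 and 0.016 m and x of packer3 in the frame of clamp between -0.015 and 0.015 m) or (z of packer2 in the frame of clamp between 0.008 and 0.016 m and x of packer2 in the frame of clamp between -0.015 and 0.015 m and y of each of packer2, packer3 in the frame of stop above 0.004 m and y of each of packer2, packer3 in the frame of plate below -0.004 m and angle between the y axis of each of packer2, packer3 and the y axis of clamp, either way round below 0.12 rad and angle between each of packer2, packer3's own z axis and vertical below 0.1 rad and z of packer3 in the frame of clamp between 0.008 and 0.016 m and x of packer3 in the frame of clamp between -0.015 and 0.015 m))), for 0.2 s.
At the end, for the whole second after the job is handed in: Fingers hold the plate (over 2 N); packers press on plate and on stop with over 3 N each, standing on the bed (4 mm), upright (0.1 rad), square (0.12 rad), within 15 mm of the centre line; carriage still and under 24 mm from home, so no further packer would have fitted (value of joint carriage below 0.024 m and velocity of joint carriage between -0.005 and 0.005 m/s and contact force between the fingers and carriage above 2 N and ((z of packer0 in the frame of clamp between 0.008 and 0.016 m and x of packer0 in the frame of clamp between -0.015 and 0.015 m and y of packer0 in the frame of stop above 0.004 m and y of packer0 in the frame of plate below -0.004 m and angle between the y axis of packer0 and the y axis of clamp, either way round below 0.12 rad and angle between packer0's own z axis and vertical below 0.1 rad and contact force between packer0 and carriage above 3 N) or (z of packer1 in the frame of clamp between 0.008 and 0.016 m and x of packer1 in the frame of clamp between -0.015 and 0.015 m and y of packer1 in the frame of stop above 0.004 m and y of packer1 in the frame of plate below -0.004 m and angle between the y axis of packer1 and the y axis of clamp, either way round below 0.12 rad and angle between packer1's own z axis and vertical below 0.1 rad and contact force between packer1 and carriage above 3 N) or (z of packer2 in the frame of clamp between 0.008 and 0.016 m and x of packer2 in the frame of clamp between -0.015 and 0.015 m and y of packer2 in the frame of stop above 0.004 m and y of packer2 in the frame of plate below -0.004 m and angle between the y axis of packer2 and the y axis of clamp, either way round below 0.12 rad and angle between packer2's own z axis and vertical below 0.1 rad and contact force between packer2 and carriage above 3 N) or (z of packer3 in the frame of clamp between 0.008 and 0.016 m and x of packer3 in the frame of clamp between -0.015 and 0.015 m and y of packer3 in the frame of stop above 0.004 m and y of packer3 in the frame of plate below -0.004 m and angle between the y axis of packer3 and the y axis of clamp, either way round below 0.12 rad and angle between packer3's own z axis and vertical below 0.1 rad and contact force between packer3 and carriage above 3 N)) and ((z of packer0 in the frame of clamp between 0.008 and 0.016 m and x of packer0 in the frame of clamp between -0.015 and 0.015 m and y of packer0 in the frame of stop above 0.004 m and y of packer0 in the frame of plate below -0.004 m and angle between the y axis of packer0 and the y axis of clamp, either way round below 0.12 rad and angle between packer0's own z axis and vertical below 0.1 rad and contact force between packer0 and stop above 3 N) or (z of packer1 in the frame of clamp between 0.008 and 0.016 m and x of packer1 in the frame of clamp between -0.015 and 0.015 m and y of packer1 in the frame of stop above 0.004 m and y of packer1 in the frame of plate below -0.004 m and angle between the y axis of packer1 and the y axis of clamp, either way round below 0.12 rad and angle between packer1's own z axis and vertical below 0.1 rad and contact force between packer1 and stop above 3 N) or (z of packer2 in the frame of clamp between 0.008 and 0.016 m and x of packer2 in the frame of clamp between -0.015 and 0.015 m and y of packer2 in the frame of stop above 0.004 m and y of packer2 in the frame of plate below -0.004 m and angle between the y axis of packer2 and the y axis of clamp, either way round below 0.12 rad and angle between packer2's own z axis and vertical below 0.1 rad and contact force between packer2 and stop above 3 N) or (z of packer3 in the frame of clamp between 0.008 and 0.016 m and x of packer3 in the frame of clamp between -0.015 and 0.015 m and y of packer3 in the frame of stop above 0.004 m and y of packer3 in the frame of plate below -0.004 m and angle between the y axis of packer3 and the y axis of clamp, either way round below 0.12 rad and angle between packer3's own z axis and vertical below 0.1 rad and contact force between packer3 and stop above 3 N))); the arm keeps its last pose, push and grip.
It fails at once if the spare block or the jar is knocked over (angle between any of spare_block, spawn_jar's own z axis and vertical above 0.6 rad).
It also fails if it takes over 72 s, if anything falls off the work surface, if the arm or the gripper's body presses on something with over 40 N, if the wrist force passes 120 N, or if a joint passes its speed limit or range.

### The arm

A 6-joint arm with a two-finger parallel gripper is mounted at the origin on the work surface. World frame = base frame: x ahead of the robot, y to its left, z up, the work surface at z = 0. Lengths are in m, angles in rad, forces in N, time in s.
With the tool pointing down it reaches from about 0.3 to 0.85 m from the base axis. Payload 5.4 kg.
Tool frame: the origin (TCP) lies on the centre line of the jaws, within the pads' length; the fingertips stand 25 mm ahead of it and the grasp point (between the pads) lies 6 mm ahead of it (env.tip_extent is the distance from the TCP to the fingertips, in m); z points along the fingers, y is the line along which they close (so a half turn about z gives the same grasp; the last joint's range is limited). The gripper opens to 85 mm and grips with 20 to 120 N. Pads are 22 mm wide; open, the fingers measure 114 mm over their backs; the gripper's body (76 mm by 85 mm) begins 54 mm behind the grasp point. The pads swing forward as they close: fully open they stand 13 mm farther back than shut.
Start: joints at [-1.507, 0.158, 1.597, -0, 1.386, -0.21], TCP at [0.155, -0.554, 0.256] pointing down, gripper open.
Joint ranges: [-2.91, 2.91], [-0.94, 2.29], [0.18, 2.7], [-1.29, 4.43], [0.17, 2.64], [-3, 3]. Speed limits (rad/s): [2.57, 2.57, 3.14, 3.14, 3.14, 3.14].

### API

Orientations are given as a rotation vector (axis times angle).
In Python, from rig import env gives the robot as it stands.
- The arm moves only by the tool drive_tool, never from a script. Its argument "increments" is a list of rows, each a list of 7 numbers: the shift along the tool's x, y, z in units of 0.02 m (1.0 is 0.02 m), then the turn, a rotation vector about the tool's x, y, z in units of 4 degrees (1.0 is 4 degrees), then the opening, from 0 (shut) to 1 (fully open). A call has 1 to 5 rows; each row shifts and turns the commanded pose from where the row before left it, along the tool's axes as they then stand; what a row does not reach is not made up. A row lasts 1/8 s, in which the tool goes at most 62.5 mm and 10.7 degrees, less where a joint would pass 70% of its speed; a pose out of reach is approached as far as the arm can. A call with a number of a shift or a turn outside -1 to 1 is refused whole. A call with a gripper value outside its range is refused whole. The fingers move at their own pace and stop on an object; "squeeze" is the grip in N (left out, the last holds). Time passes only in rows, so rows that do not move let the fingers close. It gives the time, the measured TCP pose, the force, the opening and the grip force at its end, in the units of the state.
- env.sense(): the state, without advancing time (a new reading comes with each control period).
- env.get_image(name): name is "scene" or "top" or "wrist"; returns the picture (480x640x3 uint8, red, green, blue); there is no depth.
- env.camera_model(name): a dict with "fx", "fy", "cx", "cy" (pixels), "dist" ([k1, k2, p1, p2, k3] as OpenCV has them; the pictures are not rectified), "extrinsics" (4x4, takes a point from world to camera coordinates); the wrist camera has in their place "T_tool_cam" (4x4, takes a point from camera to tool coordinates, whose origin is the TCP and whose axes are the flange's). Camera axes: x right, y down, z forward; pixel columns grow to the right and rows downward; lengths in m; the calibration is good to about 2 mm. A picture is of the moment at which its call begins: read the wrist's pose just before it. camera_model takes no time and is no camera call.
- env.hand_in(): hands the job in; it is judged then, once.
The state is a dict: "t": time; "joint_positions": joint angles; "dq": joint speeds; "joint_efforts": joint torques, N m; "tcp_pos": TCP position; "tcp_rot": TCP orientation; "wrist_force": force on the tool from outside, world axes, zero at the start; "torque": the same for the moment, N m; "grip_width": opening from 0.0 (shut) to 1.0 (fully open); "grasp_force": force on a finger pad.
Only numpy, scipy, OpenCV 4.12 (cv2) and the standard library are available. Lean on these libraries where they do the work, as an engineer would, in place of code of your own. Each camera call takes 0.05 s, during which the arm holds its last target. There are 200 camera calls.

## Working session

There is one attempt and no reset: what is moved stays moved. The work goes in short steps, Python scripts to look and compute and a tool call to move; the robot and the scene stay as the last step left them, time stands still between calls to the robot, and variables do not carry over. Pictures are saved under pics/ and viewed, at most 12 in all, crops included, and the job is handed in when it is done.

Besides the shell and the picture viewer there is one more tool, called by a JSON object that holds its "name" and its "arguments", one argument or row to a line. drive_tool: Moves the arm, as the interface text tells. Shifts and turns lie within -1 to 1; 1 stands for 0.02 m of shift or 4 degrees of turn. Its arguments: {"type":"object","properties":{"increments":{"type":"array"},"squeeze":{"type":"number"}},"required":["increments"]}

```bash
mkdir -p pics; ls; python3 - <<'E'
from rig import env
import cv2,numpy as np
for n in("scene","top"):
    cv2.imwrite(f"pics/{n}0.png",env.get_image(n)[:,:,::-1]); m=env.camera_model(n); print(n,{k:np.round(v,4).tolist() for k,v in m.items()})
print(env.camera_model("wrist")); print(env.sense(), env.tip_extent)
E
```

```text
pics
scene {'fx': 498.4575, 'fy': 498.4575, 'cx': 322.1134, 'cy': 235.911, 'dist': [-0.0068, 0.0, 0.0, 0.0, 0.0], 'extrinsics': [[-0.1335, 0.9909, 0.0196, 0.1976], [0.7739, 0.1166, -0.6224, -0.3699], [-0.619, -0.0679, -0.7824, 1.4894], [0.0, 0.0, 0.0, 1.0]]}
top {'fx': 511.1555, 'fy': 511.1555, 'cx': 322.4886, 'cy': 232.7732, 'dist': [-0.0991, 0.0, 0.0, 0.0, 0.0], 'extrinsics': [[-0.0299, -0.9995, 0.0127, -0.1049], [-0.9904, 0.0279, -0.1351, 0.6013], [0.1347, -0.0166, -0.9907, 0.8849], [0.0, 0.0, 0.0, 1.0]]}
{'fx': 359.0083551728179, 'fy': 359.0083551728179, 'cx': 322.4835083344953, 'cy': 235.85672659315318, 'dist': array([-0.04905496,  0.        ,  0.        ,  0.        ,  0.        ]), 'T_tool_cam': array([[-2.99037151e-04, -9.44635112e-01, -3.28122563e-01,
         8.36709905e-02],
       [ 9.99999336e-01, -6.47648154e-04,  9.53162841e-04,
         8.99786008e-05],
       [-1.11289906e-03, -3.28122060e-01,  9.44634678e-01,
        -1.18820246e-01],
       [ 0.00000000e+00,  0.00000000e+00,  0.00000000e+00,
         1.00000000e+00]])}
{'t': 0.1, 'joint_positions': array([-1.50711712e+00,  1.58993994e-01,  1.59810666e+00,  1.46542656e-06,
        1.38622326e+00, -2.10103669e-01]), 'dq': array([-1.82329060e-03, -1.82800552e-03, -1.87115840e-03,  5.07167747e-05,
        1.45123994e-03, -2.70419286e-03]), 'joint_efforts': array([ 9.92232672e-04, -3.96987820e+01, -3.32338500e+01, -1.52262578e-04,
        4.18083000e-03, -4.49895854e-07]), 'tcp_pos': array([ 0.15541098, -0.55307504,  0.25541068]), 'tcp_rot': array([-3.11049271e+00, -4.28479199e-01, -2.01065346e-04]), 'wrist_force': array([0.06077474, 0.11196341, 0.26548632]), 'torque': array([-0.00644636, -0.03995136, -0.02334134]), 'grasp_force': 0.0, 'grip_width': 0.9996097594786517} 0.025
```

View pics/scene0.png

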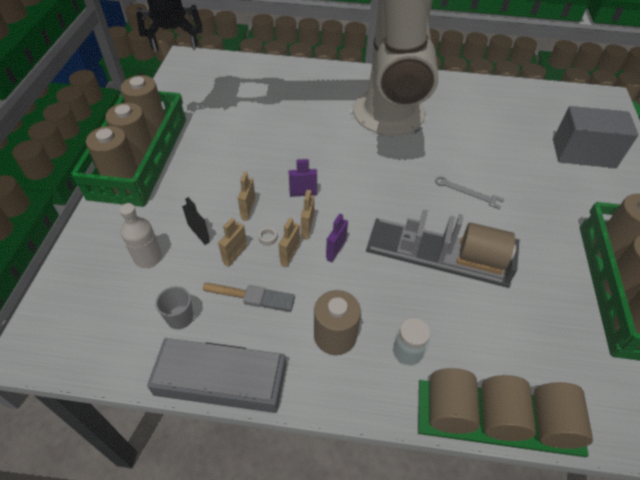

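View pics/top0.png

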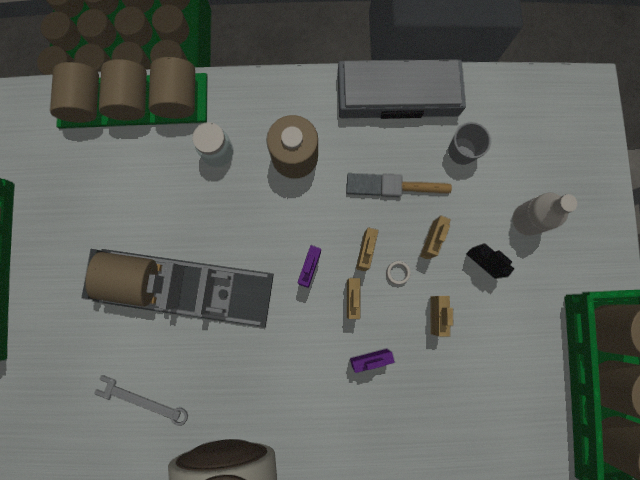

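The four tan packers in the top picture are at (369,249), (437,237), (354,299) and (442,317). They fit the description because they are plywood-coloured. The purple ones at (311,267) and (372,360) and the black one at (490,261) are not meant. The clamp runs from (85,275) to (272,300), with the carriage on the left (world +y). The spare block is at (292,145) and the jar at (211,145). I'll confirm these in enlarged crops.

```bash
cat > h.py <<'E'
import numpy as np,cv2
from rig import env
from scipy.spatial.transform import Rotation as R
def cam(n,s=None):
    m=env.camera_model(n);K=np.array([[m["fx"],0,m["cx"]],[0,m["fy"],m["cy"]],[0,0,1]])
    if n=="wrist":
        T=np.eye(4);T[:3,:3]=R.from_rotvec(s["tcp_rot"]).as_matrix();T[:3,3]=s["tcp_pos"]
        E=np.linalg.inv(T@m["T_tool_cam"])
    else:E=np.array(m["extrinsics"])
    return K,np.array(m["dist"]),E
def proj(c,P):
    K,d,E=c;return cv2.projectPoints(np.atleast_2d(np.asarray(P,float)),cv2.Rodrigues(E[:3,:3])[0],E[:3,3],K,d)[0][:,0]
def plane(c,uv,z):
    K,d,E=c;p=cv2.undistortPoints(np.asarray(uv,float).reshape(-1,1,2),K,d)[:,0]
    r=np.c_[p,np.ones(len(p))]@E[:3,:3];o=-E[:3,:3].T@E[:3,3]
    return o+r*((z-o[2])/r[:,2])[:,None]
E
python3 - <<'E'
import cv2
a=cv2.imread("pics/top0.png")
def c(n,x0,x1,y0,y1,k,):
    cv2.imwrite(n,cv2.convertScaleAbs(cv2.resize(a[y0:y1,x0:x1],None,fx=k,fy=k,interpolation=cv2.INTER_CUBIC),alpha=1.4,beta=20))
c("pics/c1.png",290,515,210,378,3.5);c("pics/c2.png",80,280,240,335,4)
E
```

```text
(no output)
```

View pics/c1.png

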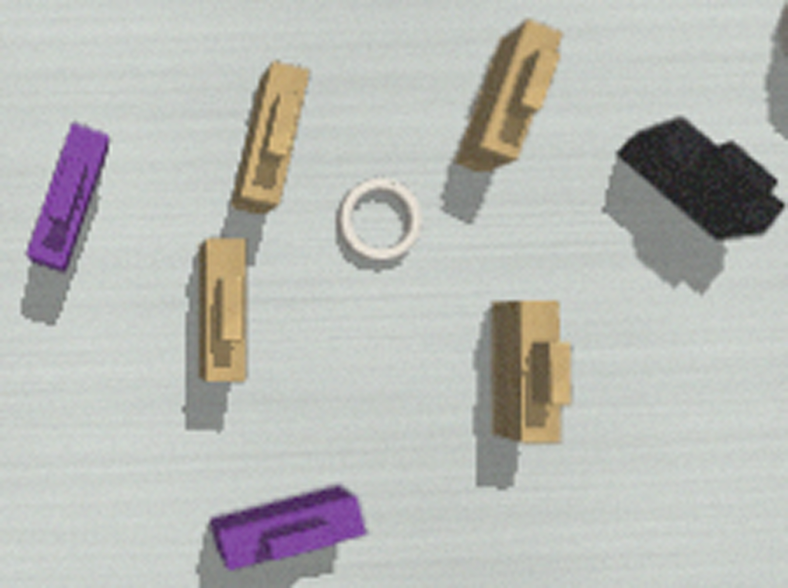

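View pics/c2.png

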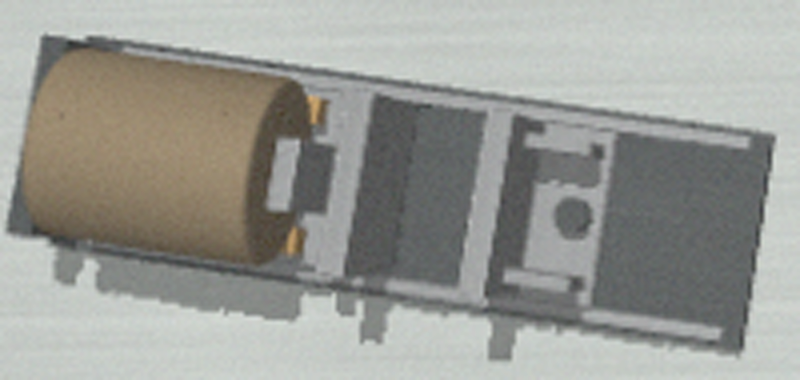

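The crop confirms four tan packers. The purple and black ones are excluded. In c2, the plate's top front edge runs (372,95)-(345,278) and the stop's top face edge runs (487,108)-(461,290). Next I'll fit poses by silhouette.

```bash
cat > fit.py <<'E'
from h import *
from scipy.optimize import minimize
def box(w,t,z0,z1,t0=None):
    t0=t if t0 is None else t0
    return [[sx*w/2,sy*tt/2,z] for z,tt in((z0,t0),(z1,t)) for sx in(-1,1) for sy in(-1,1)]
PARTS=[box(.07,.02,0,.018,.013),box(.07,.02,.018,.08),box(.03,.01,.08,.118)]
def sil(c,x,y,th,S=4,z=0):
    Rz=R.from_euler('z',th).as_matrix();m=np.zeros((480*S,640*S),np.uint8)
    for p in PARTS:
        q=proj(c,np.array(p)@Rz.T+[x,y,z]);cv2.fillConvexPoly(m,cv2.convexHull(np.round((q+.5)*S-.5).astype(np.int32)),1)
    return cv2.resize(m.astype(np.float32),(640,480),interpolation=cv2.INTER_AREA)
def tan(im):
    h=cv2.cvtColor(im,cv2.COLOR_BGR2HSV);return((h[...,0]>10)&(h[...,0]<26)&(h[...,1]>70)&(h[...,2]>50)).astype(np.float32)
def fit(views,x0):
    def cost(p):
        s=0
        for c,m in views:
            a=sil(c,*p)
            s+=np.abs(a-m).sum()/a.sum()
        return s
    best=min((minimize(cost,[x0[0],x0[1],t],method="Nelder-Mead",options=dict(initial_simplex=np.array([[x0[0],x0[1],t],[x0[0]+.01,x0[1],t],[x0[0],x0[1]+.01,t],[x0[0],x0[1],t+.3]]),xatol=1e-4,fatol=1e-4)) for t in x0[2]),key=lambda r:r.fun)
    return best.x,best.fun
def region(m,uv,r=40):
    n,l=cv2.connectedComponents(m.astype(np.uint8));u,v=np.round(uv).astype(int);w=l[v-4:v+5,u-4:u+5];w=w[w>0]
    return (l==np.bincount(w).argmax()).astype(np.float32) if len(w) else m*0
E
python3 - <<'E'
from fit import *
ct,cs=cam("top"),cam("scene");it,is_=cv2.imread("pics/top0.png"),cv2.imread("pics/scene0.png")
for n,uv in dict(A=(369,249),B=(437,237),C=(354,299),D=(442,317)).items():
    p=plane(ct,[uv],.06)[0]; mt=region(tan(it),uv)
    us=proj(cs,[p])[0]; ms=region(tan(is_),us)
    for v in([(ct,mt)],[(cs,ms)],[(ct,mt),(cs,ms)]):
        x,f=fit(v,(p[0],p[1],(0,.5)));print(n,x.round(4),round(f,3),end=" | ")
    print(us.round())
k=lambda u,v:(80+(u+.5)/4-.5,240+(v+.5)/4-.5)
P=plane(ct,[k(372,95),k(345,278)],.091);S=plane(ct,[k(487,108),k(461,290)],.091)
print(P.round(4),S.round(4))
for q in(P,S):d=q[1]-q[0];print(np.linalg.norm(d),np.degrees(np.arctan2(d[1],d[0])))
u=(S[0]+S[1]-P[0]-P[1])/2;print("mid",(P[0]+P[1])/2,(S[0]+S[1])/2,np.linalg.norm(u),np.degrees(np.arctan2(u[1],u[0])))
B=plane(ct,[k(u,v) for u,v in((42,36),(775,135),(740,352),(8,232))],.012);print(B.round(4))
for i in range(4):d=B[(i+1)%4]-B[i];print(np.linalg.norm(d),np.degrees(np.arctan2(d[1],d[0])))
print(-ct[2][:3,:3].T@ct[2][:3,3], plane(ct,[(292,138),(209,135)],.1))
E
```

```text
A [ 0.5647 -0.2001 -0.2789] 0.075 | A [ 0.565  -0.1986 -0.1278] 0.147 | A [ 0.5647 -0.2003 -0.247 ] 0.299 | [287. 238.]
B [ 0.5829 -0.3251 -0.4326] 0.085 | B [ 0.5838 -0.3236 -0.2395] 0.129 | B [ 0.5826 -0.3243 -0.3914] 0.284 | [231. 238.]
C [ 0.4789 -0.1722 -0.0332] 0.074 | C [ 0.4742 -0.1721  0.0704] 0.19 | C [ 0.4788 -0.1719 -0.001 ] 0.32 | [306. 211.]
D [ 0.4427 -0.326  -0.0336] 0.077 | D [ 0.448  -0.3241  0.0962] 0.206 | D [ 0.4433 -0.3259  0.0382] 0.35 | [245. 192.]
[[0.5457 0.1362 0.091 ]
 [0.4683 0.1476 0.091 ]] [[0.5389 0.0866 0.091 ]
 [0.4622 0.0979 0.091 ]]
0.0782198733262625 171.68240600946697
0.07750626078186887 171.61057718964895
mid [0.50698803 0.14189984 0.091     ] [0.50052053 0.0922838  0.091     ] 0.05003578652020327 -97.42669131967678
[[ 0.5841  0.3176  0.012 ]
 [ 0.5287 -0.0296  0.012 ]
 [ 0.4298 -0.0117  0.012 ]
 [ 0.4921  0.3319  0.012 ]]
0.35166756022599716 -99.06170584189661
0.10050268057280311 169.70784613947876
0.34921879981812337 79.72330517998196
0.09307541332411942 -8.834487602638632
[ 0.47318213 -0.10689289  0.95927645] [[ 0.75847036 -0.07308228  0.1       ]
 [ 0.76849846  0.07236321  0.1       ]]
```

Gap is about 50 mm, so two packers go in. The top-view fits agree with the known sizes: plates measure 78 mm against 80. I'll move above packer C at about (0.479,-0.172).

{"name": "drive_tool", "arguments": {
  "increments": [
    [1,-0.67,0,0,0,0,1],
    [1,-0.67,0,0,0,0,1],
    [1,-0.67,0,0,0,0,1],
    [1,-0.67,0,0,0,0,1],
    [1,-0.67,0,0,0,0,1]
  ],
  "squeeze": 40
}}

```text
t: 0.72
tcp_pos: [0.2349, -0.4605, 0.2564]
tcp_rot: [3.112, 0.43, 0.0]
wrist_force: [0.0, 0.0, 0.6]
grip_width: 0.997
grasp_force: 0.0
```

{"name": "drive_tool", "arguments": {
  "increments": [
    [1,-0.67,0,0,0,0,1],
    [1,-0.67,0,0,0,0,1],
    [1,-0.67,0,0,0,0,1],
    [1,-0.67,0,0,0,0,1],
    [1,-0.67,0,0,0,0,1]
  ]
}}

```text
t: 1.35
tcp_pos: [0.3127, -0.3688, 0.2564]
tcp_rot: [3.112, 0.43, 0.0]
wrist_force: [-0.9, -0.2, 0.0]
grip_width: 1.001
grasp_force: 0.0
```

{"name": "drive_tool", "arguments": {
  "increments": [
    [1,-0.67,0,0,0,0,1],
    [1,-0.67,0,0,0,0,1],
    [1,-0.67,0,0,0,0,1],
    [1,-0.67,0,0,0,0,1],
    [1,-0.67,0,0,0,0,1]
  ]
}}

```text
t: 1.98
tcp_pos: [0.3906, -0.2772, 0.2564]
tcp_rot: [3.112, 0.43, 0.0]
wrist_force: [0.1, -0.6, -0.1]
grip_width: 1.003
grasp_force: 0.0
```

{"name": "drive_tool", "arguments": {
  "increments": [
    [1,-0.67,0,0,0,0,1],
    [1,-0.67,0,0,0,0,1],
    [1,-0.67,0,0,0,0,1],
    [1,-0.67,0,0,0,0,1],
    [0.8,-0.6,0,0,0,0,1]
  ]
}}

```text
t: 2.6
tcp_pos: [0.4651, -0.1879, 0.2564]
tcp_rot: [3.112, 0.43, 0.0]
wrist_force: [-0.1, -0.0, 0.2]
grip_width: 0.999
grasp_force: 0.0
```

{"name": "drive_tool", "arguments": {
  "increments": [
    [0,0,0,0,0,-1,1],
    [0,0,0,0,0,-1,1],
    [0,0,0,0,0,-1,1],
    [0,0,0,0,0,-1,1],
    [0,0,0,0,0,-1,1]
  ]
}}

```text
t: 3.22
tcp_pos: [0.4646, -0.1887, 0.2564]
tcp_rot: [2.989, 0.967, 0.0]
wrist_force: [0.7, -0.3, -0.7]
grip_width: 1.001
grasp_force: 0.0
```

{"name": "drive_tool", "arguments": {
  "increments": [
    [0,0,0,0,0,-1,1],
    [0,0,0,0,0,-1,1],
    [0,0,0,0,0,-1,1],
    [0,0,0,0,0,-1,1],
    [0,0,0,0,0,-1,1]
  ]
}}

```text
t: 3.85
tcp_pos: [0.4646, -0.1887, 0.2564]
tcp_rot: [2.776, 1.471, 0.0]
wrist_force: [0.3, -0.3, 0.9]
grip_width: 0.999
grasp_force: 0.0
```

{"name": "drive_tool", "arguments": {
  "increments": [
    [0,0,0,0,0,-1,1],
    [0,0,0,0,0,-1,1],
    [0,0,0,0,0,-1,1],
    [0,0,0,0,0,-1,1],
    [0,0,0,0,0,-1,1]
  ]
}}

```text
t: 4.47
tcp_pos: [0.4646, -0.1887, 0.2564]
tcp_rot: [2.478, 1.931, 0.0]
wrist_force: [0.0, -0.2, 0.3]
grip_width: 1.003
grasp_force: 0.0
```

{"name": "drive_tool", "arguments": {
  "increments": [
    [0,0,0,0,0,-1,0.6],
    [0,0,0,0,0,-1,0.6],
    [0,0,0,0,0,-1,0.6],
    [0,0,0,0,0,0,0.6],
    [0,0,0,0,0,0,0.6]
  ]
}}

```text
t: 5.1
tcp_pos: [0.4646, -0.1892, 0.2563]
tcp_rot: [2.266, 2.175, 0.0]
wrist_force: [-0.4, 0.1, -0.2]
grip_width: 0.598
grasp_force: 0.0
```

```bash
python3 - <<'E'
from fit import *
s=env.sense();im=env.get_image("wrist")[:,:,::-1].copy();cv2.imwrite("pics/w1.png",im);c=cam("wrist",s)
r=R.from_rotvec(s["tcp_rot"]).as_matrix();print(np.degrees(np.arctan2(r[1,1],r[0,1])),r[:,2])
for n,x0 in dict(C=(.4789,-.1722,-.033),A=(.5647,-.2001,-.279)).items():
    uv=proj(c,[[x0[0],x0[1],.1]])[0];print(n,uv)
    m=region(tan(im),uv);x,f=fit([(c,m)],(x0[0],x0[1],[x0[2]]));print(x.round(4),round(f,3),m.sum())
    a=sil(c,*x);cs,_=cv2.findContours((a>.5).astype(np.uint8),0,2);cv2.drawContours(im,cs,-1,(0,0,255),1)
cv2.imwrite("pics/w1o.png",im)
E
```

```text
-2.348111370813302 [ 6.27361964e-05 -2.79425925e-05 -9.99999998e-01]
C [340.88720818 200.72966972]
[ 0.4786 -0.172  -0.0422] 0.049 2991.0
A [447.24631544 230.16442973]
[ 0.5656 -0.2004 -0.2958] 0.045 3111.0
```

View pics/w1o.png

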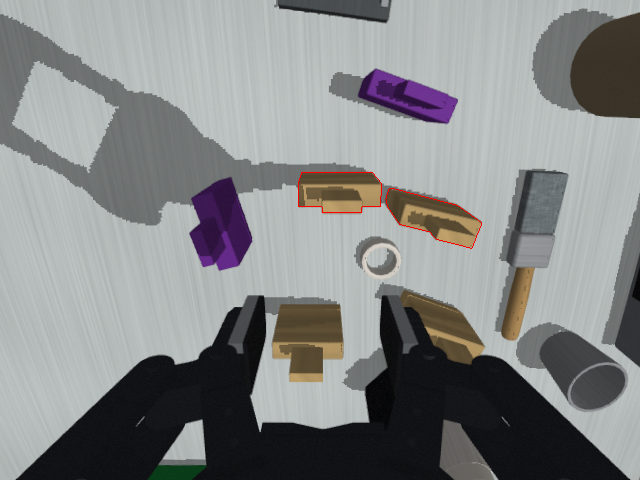

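The overlays fit C and A within a pixel or so and agree with the top camera to 1 mm. Grasping C.

{"name": "drive_tool", "arguments": {
  "increments": [
    [0.89,0.66,0,0,0,0,0.6],
    [0,0,1,0,0,0,0.6],
    [0,0,1,0,0,0,0.6],
    [0,0,1,0,0,0,0.6],
    [0,0,1,0,0,0,0.6]
  ]
}}

```text
t: 5.78
tcp_pos: [0.4785, -0.1724, 0.1757]
tcp_rot: [2.267, 2.175, 0.0]
wrist_force: [0.2, -0.5, 0.5]
grip_width: 0.598
grasp_force: 0.0
```

{"name": "drive_tool", "arguments": {
  "increments": [
    [0,0,1,0,0,0,0.6],
    [0,0,1,0,0,0,0.6],
    [0,0,1,0,0,0,0.6],
    [0,0,0.1,0,0,0,0.6],
    [0,0,0,0,0,0,0.6]
  ]
}}

```text
t: 6.4
tcp_pos: [0.4788, -0.1727, 0.1149]
tcp_rot: [2.266, 2.175, 0.0]
wrist_force: [0.4, -0.7, -0.4]
grip_width: 0.598
grasp_force: 0.0
```

{"name": "drive_tool", "arguments": {
  "increments": [
    [0,0,0,0,0,0,0],
    [0,0,0,0,0,0,0],
    [0,0,0,0,0,0,0],
    [0,0,0,0,0,0,0],
    [0,0,0,0,0,0,0]
  ]
}}

```text
t: 7.02
tcp_pos: [0.4794, -0.1731, 0.1155]
tcp_rot: [2.264, 2.174, 0.001]
wrist_force: [-0.1, 0.5, 5.7]
grip_width: 0.341
grasp_force: 40.2
```

{"name": "drive_tool", "arguments": {
  "increments": [
    [0,0,-1,0,0,0,0],
    [0,0,-1,0,0,0,0],
    [0,0,-1,0,0,0,0],
    [0,0,-1,0,0,0,0],
    [0,0,-1,0,0,0,0]
  ]
}}

```text
t: 7.65
tcp_pos: [0.478, -0.1723, 0.2143]
tcp_rot: [-2.265, -2.175, 0.001]
wrist_force: [0.0, 0.4, -1.3]
grip_width: 0.344
grasp_force: 39.8
```

{"name": "drive_tool", "arguments": {
  "increments": [
    [0,0,-1,0,0,0,0],
    [0,0,-1,0,0,0,0],
    [0,0,-0.5,0,0,0,0],
    [1,0,0,0,0,0,0],
    [1,0,0,0,0,0,0]
  ]
}}

```text
t: 8.28
tcp_pos: [0.4796, -0.1309, 0.2631]
tcp_rot: [-2.264, -2.174, 0.0]
wrist_force: [-0.7, 0.3, -0.4]
grip_width: 0.336
grasp_force: 39.8
```

{"name": "drive_tool", "arguments": {
  "increments": [
    [1,0,0,0,0,0,0],
    [1,0,0,0,0,0,0],
    [1,0,0,0,0,0,0],
    [1,0,0,0,0,0,0],
    [1,0,0,0,0,0,0]
  ]
}}

```text
t: 8.9
tcp_pos: [0.4837, -0.0307, 0.2637]
tcp_rot: [-2.264, -2.177, 0.001]
wrist_force: [-0.1, 0.4, -1.1]
grip_width: 0.341
grasp_force: 39.8
```

{"name": "drive_tool", "arguments": {
  "increments": [
    [1,0,0,0,0,0,0],
    [0,0,0,0,0,0.75,0],
    [0,0,0,0,0,0.75,0],
    [0,0,0,0,0,0,0]
  ]
}}

```text
t: 9.4
tcp_pos: [0.4846, -0.0116, 0.2638]
tcp_rot: [-2.374, -2.056, 0.001]
wrist_force: [-0.1, -0.3, -0.5]
grip_width: 0.344
grasp_force: 39.8
```

```bash
python3 - <<'E'
from fit import *
s=env.sense();im=env.get_image("wrist")[:,:,::-1].copy();cv2.imwrite("pics/w2.png",im);print(s["tcp_pos"],s["tcp_rot"],s["grasp_force"])
c=cam("wrist",s)
a=im[0:360,60:580];cv2.imwrite("pics/w2c.png",cv2.convertScaleAbs(cv2.resize(a,None,fx=1.5,fy=1.5,interpolation=cv2.INTER_CUBIC),alpha=1.3,beta=15))
E
```

```text
[ 0.48456328 -0.01157231  0.26381065] [-2.37423704e+00 -2.05607869e+00  6.73642033e-04] 39.81152594089508
```

View pics/w2c.png

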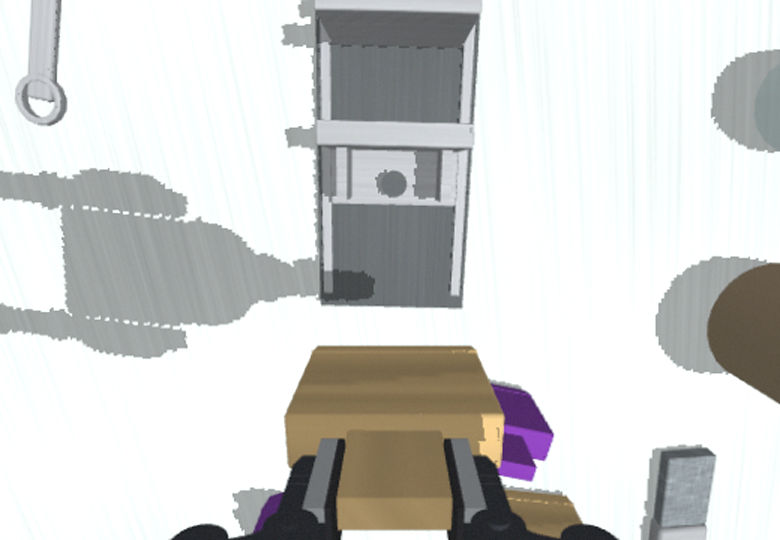

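In the wrist crop, the stop's face edge runs (317,124)-(472,121), the plate's front edge (317,13)-(480,11), and the bed's near corners are (321,306) and (462,307). The packer hangs squarely in the jaws.

```bash
python3 - <<'E'
from fit import *
s=env.sense();c=cam("wrist",s)
k=lambda L:[(60+(u+.5)/1.5-.5,(v+.5)/1.5-.5) for u,v in L]
for n,L,z in(("stop",[(317,124),(472,121)],.091),("plate",[(317,13),(480,11)],.091),("bed",[(321,306),(462,307)],.012)):
    q=plane(c,k(L),z);d=q[1]-q[0];print(n,q.round(4).tolist(),q.mean(0).round(4),np.linalg.norm(d),np.degrees(np.arctan2(d[1],d[0])))
r=R.from_rotvec(s["tcp_rot"]).as_matrix();print(r[:,:2],np.degrees(np.arctan2(r[1,1],r[0,1])))
E
```

```text
stop [[0.4604, 0.0981, 0.091], [0.5378, 0.0883, 0.091]] [0.4991 0.0932 0.091 ] 0.07805058227863165 -7.180083643168842
plate [[0.4695, 0.1474, 0.091], [0.5468, 0.1371, 0.091]] [0.5081 0.1422 0.091 ] 0.07796929903845348 -7.560036872099471
bed [[0.4313, -0.0131, 0.012], [0.53, -0.0281, 0.012]] [ 0.4807 -0.0206  0.012 ] 0.09985082536383345 -8.639353311138501
[[ 1.42697131e-01  9.89766179e-01]
 [ 9.89766391e-01 -1.42697002e-01]
 [ 1.41100956e-04 -6.90097281e-04]] -8.203942322356124
```

{"name": "drive_tool", "arguments": {
  "increments": [
    [1,0,0,0,0,0,0],
    [1,0,0,0,0,0,0],
    [1,0,0,0,0,0,0],
    [1,0,0,0,0,0,0],
    [1,0,0,0,0,0,0]
  ]
}}

```text
t: 10.07
tcp_pos: [0.4993, 0.0872, 0.2641]
tcp_rot: [-2.375, -2.056, 0.0]
wrist_force: [0.6, -0.0, -1.6]
grip_width: 0.339
grasp_force: 39.8
```

{"name": "drive_tool", "arguments": {
  "increments": [
    [0.9,0,0,0,0,0,0],
    [0,0,0,0,0,0,0],
    [0,0,1,0,0,0,0],
    [0,0,0.7,0,0,0,0],
    [0,0,0,0,0,0,0]
  ]
}}

```text
t: 10.7
tcp_pos: [0.5011, 0.1037, 0.2288]
tcp_rot: [-2.376, -2.053, 0.004]
wrist_force: [-0.4, 0.4, -0.4]
grip_width: 0.344
grasp_force: 39.8
```

```bash
python3 - <<'E'
from fit import *
s=env.sense();print(s["tcp_pos"],s["tcp_rot"])
ct=cam("top");it=env.get_image("top")[:,:,::-1];cv2.imwrite("pics/t2.png",it)
a=it[220:345,80:290].copy();cv2.imwrite("pics/t2c.png",cv2.convertScaleAbs(cv2.resize(a,None,fx=3.8,fy=3.8,interpolation=cv2.INTER_CUBIC),alpha=1.4,beta=20))
E
```

```text
[0.50109183 0.10365184 0.22882985] [-2.37556502 -2.05268733  0.00389409]
```

View pics/t2c.png

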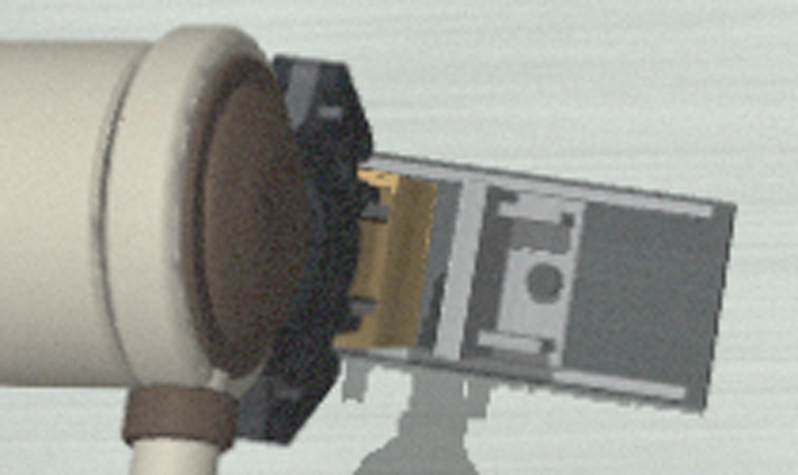

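```bash
python3 - <<'E'
from fit import *
c=cam("top");k=lambda L:[(80+(u+.5)/3.8-.5,220+(v+.5)/3.8-.5) for u,v in L]
z=.2288-.1155
q=plane(c,k([(438,182),(415,348)]),z);d=q[1]-q[0];print(q,np.linalg.norm(d),np.degrees(np.arctan2(d[1],d[0])))
y=np.array([.148,.989]);print("centre",q.mean(0)[:2]+.0065*y)
s=plane(c,k([(463,178),(435,357)]),.091);print("stop",s,s.mean(0))
print("packer centre from stop:",(q.mean(0)[:2]+.0065*y-s.mean(0)[:2])@y)
E
```

```text
[[0.53595268 0.09251454 0.1133    ]
 [0.46418142 0.10269565 0.1133    ]] 0.07248977880701238 171.92617771165916
centre [0.50102905 0.1040336 ]
stop [[0.53911286 0.0864599  0.091     ]
 [0.45977355 0.09925915 0.091     ]] [0.4994432  0.09285953 0.091     ]
packer centre from stop: 0.011285863276818606
```

Packer centre measures 11 mm from the stop face and square to it. Lowering.

{"name": "drive_tool", "arguments": {
  "increments": [
    [0.05,0,1,0,0,0,0],
    [0,0,1,0,0,0,0],
    [0,0,1,0,0,0,0],
    [0,0,1,0,0,0,0],
    [0,0,0.8,0,0,0,0]
  ]
}}

```text
t: 11.38
tcp_pos: [0.5027, 0.1049, 0.1343]
tcp_rot: [2.376, 2.054, 0.001]
wrist_force: [0.8, -0.9, -0.8]
grip_width: 0.341
grasp_force: 39.9
```

{"name": "drive_tool", "arguments": {
  "increments": [
    [0,0,0.2,0,0,0,0],
    [0,0,0.05,0,0,0,0],
    [0,0,0,0,0,0,0]
  ]
}}

```text
t: 11.75
tcp_pos: [0.5028, 0.105, 0.1301]
tcp_rot: [2.376, 2.054, 0.002]
wrist_force: [1.1, 0.4, -1.5]
grip_width: 0.341
grasp_force: 39.8
```

{"name": "drive_tool", "arguments": {
  "increments": [
    [0,0,0.1,0,0,0,0],
    [0,0,0.05,0,0,0,0],
    [0,0,0,0,0,0,0]
  ]
}}

```text
t: 12.12
tcp_pos: [0.5028, 0.1051, 0.1274]
tcp_rot: [2.376, 2.054, 0.001]
wrist_force: [-0.4, -0.8, 4.7]
grip_width: 0.342
grasp_force: 40.5
```

{"name": "drive_tool", "arguments": {
  "increments": [
    [0,0,0,0,0,0,0.6],
    [0,0,0,0,0,0,0.6],
    [0,0,0,0,0,0,0.6],
    [0,0,-0.3,0,0,0,0.6],
    [0,0,-1,0,0,0,0.6]
  ]
}}

```text
t: 12.75
tcp_pos: [0.5012, 0.105, 0.1517]
tcp_rot: [-2.375, -2.053, 0.003]
wrist_force: [-0.0, -0.3, 0.1]
grip_width: 0.6
grasp_force: 0.0
```

{"name": "drive_tool", "arguments": {
  "increments": [
    [0,0,-1,0,0,0,0.6],
    [0,0,-1,0,0,0,0.6],
    [0,0,-1,0,0,0,0.6],
    [0,0,-1,0,0,0,0.6],
    [-0.98,0.35,-1,0,0,0,0.6]
  ]
}}

```text
t: 13.38
tcp_pos: [0.5061, 0.0852, 0.2534]
tcp_rot: [2.375, 2.057, 0.001]
wrist_force: [0.2, -0.0, -0.8]
grip_width: 0.6
grasp_force: 0.0
```

{"name": "drive_tool", "arguments": {
  "increments": [
    [-0.98,0.35,-0.5,0,0,0,0.6],
    [-0.98,0.35,0,0,0,0,0.6],
    [-0.98,0.35,0,0,0,0,0.6],
    [-0.98,0.35,0,0,0,0,0.6],
    [-0.98,0.35,0,0,0,0,0.6]
  ]
}}

```text
t: 14.0
tcp_pos: [0.5269, -0.0182, 0.2627]
tcp_rot: [2.376, 2.055, 0.0]
wrist_force: [-0.0, -0.6, -0.0]
grip_width: 0.603
grasp_force: 0.0
```

{"name": "drive_tool", "arguments": {
  "increments": [
    [-0.98,0.35,0,0,0,0,0.6],
    [-0.98,0.35,0,0,0,0,0.6],
    [-0.98,0.35,0,0,0,0,0.6],
    [-0.98,0.35,0,0,0,0,0.6],
    [-0.98,0.35,0,0,0,0,0.6]
  ]
}}

```text
t: 14.62
tcp_pos: [0.5475, -0.1208, 0.2623]
tcp_rot: [-2.377, -2.055, -0.0]
wrist_force: [-0.7, -0.4, 0.1]
grip_width: 0.601
grasp_force: 0.0
```

{"name": "drive_tool", "arguments": {
  "increments": [
    [-0.98,0.35,0,0,0,0,0.6],
    [-0.98,0.35,0,0,0,0.7,0.6],
    [0,0,0,0,0,0.7,0.6],
    [0,0,0,0,0,0.7,0.6],
    [0,0,0,0,0,0,0.6]
  ]
}}

```text
t: 15.25
tcp_pos: [0.5555, -0.1608, 0.2622]
tcp_rot: [-2.521, -1.874, 0.0]
wrist_force: [0.0, -0.2, 0.4]
grip_width: 0.597
grasp_force: 0.0
```

```bash
python3 - <<'E'
from fit import *
s=env.sense();im=env.get_image("wrist")[:,:,::-1].copy();cv2.imwrite("pics/w3.png",im);c=cam("wrist",s)
r=R.from_rotvec(s["tcp_rot"]).as_matrix();print(s["tcp_pos"],np.degrees(np.arctan2(r[1,1],r[0,1])))
x0=(.5656,-.2004,-.2958);uv=proj(c,[[x0[0],x0[1],.1]])[0]
m=region(tan(im),uv);x,f=fit([(c,m)],(x0[0],x0[1],[x0[2]]));print(x.round(4),np.degrees(x[2]),round(f,3),m.sum())
d=np.array([x[0],x[1],.114])-s["tcp_pos"];print("units",(r.T@d/.02).round(2))
it=env.get_image("top")[:,:,::-1];cv2.imwrite("pics/t3.png",it)
cv2.imwrite("pics/t3c.png",cv2.convertScaleAbs(cv2.resize(it[235:335,80:280],None,fx=4,fy=4,interpolation=cv2.INTER_CUBIC),alpha=1.4,beta=20))
E
```

```text
[ 0.55552548 -0.16083967  0.26221002] -16.76271566777233
[ 0.5648 -0.2004 -0.2691] -15.417298807382954 0.042 3520.0
units [-1.76  1.01  7.41]
```

View pics/t3c.png

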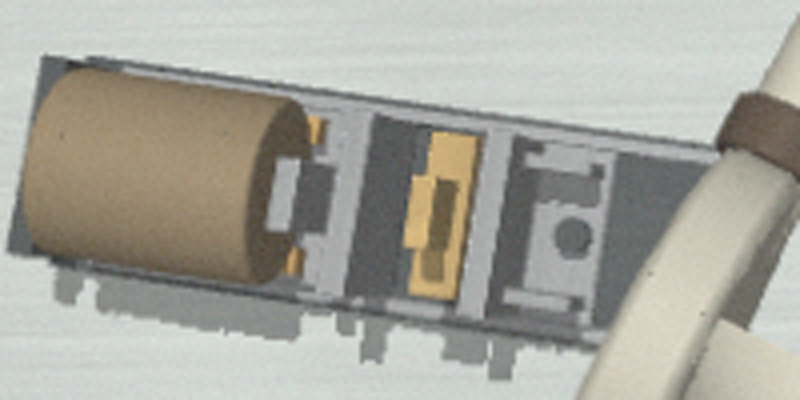

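Packer C stands square in the gap, with its top at about (447,215) in the crop, close to the stop. Now I'll grasp A.

{"name": "drive_tool", "arguments": {
  "increments": [
    [-0.88,0.5,0,0,0,-0.2,0.6],
    [-0.88,0.5,0.4,0,0,0,0.6],
    [0,0,1,0,0,0,0.6],
    [0,0,1,0,0,0,0.6],
    [0,0,1,0,0,0,0.6]
  ]
}}

```text
t: 15.98
tcp_pos: [0.564, -0.1987, 0.1919]
tcp_rot: [-2.505, -1.892, 0.001]
wrist_force: [0.5, -0.2, -0.1]
grip_width: 0.599
grasp_force: 0.0
```

{"name": "drive_tool", "arguments": {
  "increments": [
    [0,0,1,0,0,0,0.6],
    [0,0,1,0,0,0,0.6],
    [0,0,1,0,0,0,0.6],
    [0,0,1,0,0,0,0.6],
    [0,0,0,0,0,0,0.6]
  ]
}}

```text
t: 16.6
tcp_pos: [0.5634, -0.1989, 0.1119]
tcp_rot: [-2.504, -1.89, 0.002]
wrist_force: [0.2, 0.4, 0.8]
grip_width: 0.6
grasp_force: 0.0
```

{"name": "drive_tool", "arguments": {
  "increments": [
    [0,0,0,0,0,0,0],
    [0,0,0,0,0,0,0],
    [0,0,0,0,0,0,0],
    [0,0,0,0,0,0,0],
    [0,0,0,0,0,0,0]
  ]
}}

```text
t: 17.23
tcp_pos: [0.5653, -0.2, 0.1153]
tcp_rot: [2.506, 1.891, 0.001]
wrist_force: [1.5, 0.9, 4.2]
grip_width: 0.343
grasp_force: 40.9
```

{"name": "drive_tool", "arguments": {
  "increments": [
    [0,0,-1,0,0,0,0],
    [0,0,-1,0,0,0,0],
    [0,0,-1,0,0,0,0],
    [0,0,-1,0,0,0,0],
    [0,0,-1,0,0,0,0]
  ]
}}

```text
t: 17.85
tcp_pos: [0.5647, -0.1996, 0.216]
tcp_rot: [2.507, 1.892, 0.0]
wrist_force: [0.8, -0.1, -1.7]
grip_width: 0.346
grasp_force: 40.2
```

{"name": "drive_tool", "arguments": {
  "increments": [
    [0,0,-1,0,0,0,0],
    [0,0,-1,0,0,-0.6,0],
    [0,0,-0.5,0,0,-0.65,0],
    [0,0,0,0,0,-0.65,0],
    [0.99,-0.34,0,0,0,0,0]
  ]
}}

```text
t: 18.48
tcp_pos: [0.5608, -0.1794, 0.2649]
tcp_rot: [2.378, 2.052, 0.0]
wrist_force: [-0.0, -0.3, -0.9]
grip_width: 0.34
grasp_force: 40.3
```

{"name": "drive_tool", "arguments": {
  "increments": [
    [0.99,-0.34,0,0,0,0,0],
    [0.99,-0.34,0,0,0,0,0],
    [0.99,-0.34,0,0,0,0,0],
    [0.99,-0.34,0,0,0,0,0],
    [0.99,-0.34,0,0,0,0,0]
  ]
}}

```text
t: 19.1
tcp_pos: [0.5412, -0.0747, 0.2644]
tcp_rot: [2.376, 2.055, 0.0]
wrist_force: [-0.1, 0.4, -0.9]
grip_width: 0.34
grasp_force: 40.3
```

{"name": "drive_tool", "arguments": {
  "increments": [
    [0.99,-0.34,0,0,0,0,0],
    [0.99,-0.34,0,0,0,0,0],
    [0.99,-0.34,0,0,0,0,0],
    [0.99,-0.34,0,0,0,0,0],
    [0.99,-0.34,0,0,0,0,0]
  ]
}}

```text
t: 19.73
tcp_pos: [0.5219, 0.0281, 0.2643]
tcp_rot: [2.377, 2.055, 0.0]
wrist_force: [0.4, 0.3, -1.6]
grip_width: 0.344
grasp_force: 40.3
```

{"name": "drive_tool", "arguments": {
  "increments": [
    [0.99,-0.34,0,0,0,0,0],
    [0.99,-0.34,0,0,0,0,0],
    [0.99,-0.34,0,0,0,0,0],
    [0,0,0,0,0,0,0],
    [0,0,0,0,0,0,0]
  ]
}}

```text
t: 20.35
tcp_pos: [0.5106, 0.0883, 0.2643]
tcp_rot: [2.376, 2.054, -0.0]
wrist_force: [-0.1, 0.5, -0.4]
grip_width: 0.337
grasp_force: 40.3
```

```bash
python3 - <<'E'
from fit import *
s=env.sense();r=R.from_rotvec(s["tcp_rot"]).as_matrix();print(s["tcp_pos"],np.degrees(np.arctan2(r[1,1],r[0,1])),r[:,2])
d=np.array([.5049,.1290,.2288])-s["tcp_pos"];print("units",(r.T@d/.02).round(2))
E
```

```text
[0.5105936  0.08833336 0.26433936] -8.304133978924632 [ 1.62085495e-04 -4.27219076e-04 -9.99999896e-01]
units [ 1.97 -0.58  1.78]
```

{"name": "drive_tool", "arguments": {
  "increments": [
    [1,-0.3,0,0,0,0,0],
    [0.97,-0.28,0,0,0,0,0],
    [0,0,1,0,0,0,0],
    [0,0,0.8,0,0,0,0],
    [0,0,0,0,0,0,0]
  ]
}}

```text
t: 20.98
tcp_pos: [0.5038, 0.1285, 0.2265]
tcp_rot: [-2.376, -2.052, 0.005]
wrist_force: [-0.3, -0.1, -0.7]
grip_width: 0.344
grasp_force: 40.2
```

```bash
python3 - <<'E'
from fit import *
s=env.sense();print(s["tcp_pos"],s["tcp_rot"])
for n,x0,x1,y0,y1 in(("top",80,290,220,345),):
    it=env.get_image(n)[:,:,::-1];cv2.imwrite(f"pics/{n}4.png",it)
    cv2.imwrite(f"pics/t4c.png",cv2.convertScaleAbs(cv2.resize(it[y0:y1,x0:x1],None,fx=3.8,fy=3.8,interpolation=cv2.INTER_CUBIC),alpha=1.4,beta=20))
E
```

```text
[0.50383264 0.12850959 0.22652509] [-2.37584737 -2.05203485  0.00460353]
```

View pics/t4c.png

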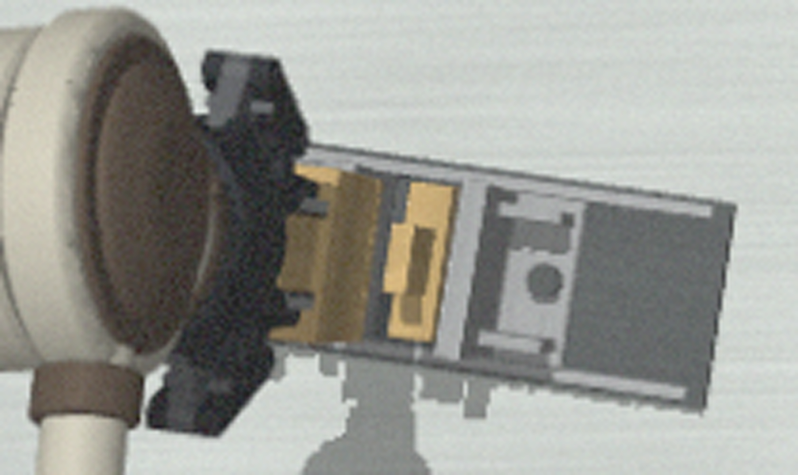

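```bash
python3 - <<'E'
from fit import *
c=cam("top");k=lambda L:[(80+(u+.5)/3.8-.5,220+(v+.5)/3.8-.5) for u,v in L]
y=np.array([.148,.989]);x=np.array([.989,-.148]);O=np.array([.4995,.0929])
for n,L,z in(("p2 foot -y",[(382,178),(362,343)],.1112),("p1 -y",[(459,186),(436,342)],.092),("p1 +y",[(409,183),(388,340)],.092)):
    q=plane(c,k(L),z)[:,:2];d=q[1]-q[0];print(n,np.linalg.norm(d),np.degrees(np.arctan2(d[1],d[0])),((q-O)@y).round(4),((q-O)@x).round(4))
E
```

```text
p2 foot -y 0.0721994745404705 173.09111832133442 [0.0304 0.0284] [ 0.0349 -0.0373]
p1 -y 0.06989663168888588 171.35909282286494 [0.0005 0.0007] [ 0.0363 -0.0336]
p1 +y 0.07030311652984347 172.28963717726282 [0.0232 0.0222] [ 0.0349 -0.0354]
```

Packer 2 is centred: 3 to 4 mm of clearance on each side, square within 1.5°. Lowering.

{"name": "drive_tool", "arguments": {
  "increments": [
    [0,0,1,0,0,0,0],
    [0,0,1,0,0,0,0],
    [0,0,1,0,0,0,0],
    [0,0,1,0,0,0,0],
    [0,0,0.8,0,0,0,0]
  ]
}}

```text
t: 21.65
tcp_pos: [0.5053, 0.1288, 0.1323]
tcp_rot: [2.377, 2.054, 0.001]
wrist_force: [0.6, -0.6, -0.9]
grip_width: 0.341
grasp_force: 40.3
```

{"name": "drive_tool", "arguments": {
  "increments": [
    [0,0,0.1,0,0,0,0],
    [0,0,0.1,0,0,0,0],
    [0,0,0,0,0,0,0]
  ]
}}

```text
t: 22.02
tcp_pos: [0.5053, 0.1291, 0.129]
tcp_rot: [2.376, 2.054, 0.002]
wrist_force: [0.6, -0.4, -0.3]
grip_width: 0.34
grasp_force: 40.2
```

{"name": "drive_tool", "arguments": {
  "increments": [
    [0,0,0.1,0,0,0,0],
    [0,0,0,0,0,0,0]
  ]
}}

```text
t: 22.28
tcp_pos: [0.5055, 0.1291, 0.1273]
tcp_rot: [2.376, 2.054, 0.002]
wrist_force: [0.2, -0.1, 3.5]
grip_width: 0.342
grasp_force: 40.7
```

{"name": "drive_tool", "arguments": {
  "increments": [
    [0,0,0,0,0,0,0.6],
    [0,0,0,0,0,0,0.6],
    [0,0,0,0,0,0,0.6],
    [0,0,-0.3,0,0,0,0.6],
    [0,0,-1,0,0,0,0.6]
  ]
}}

```text
t: 22.9
tcp_pos: [0.5039, 0.129, 0.1517]
tcp_rot: [-2.375, -2.053, 0.003]
wrist_force: [-0.5, 0.2, 0.1]
grip_width: 0.598
grasp_force: 0.0
```

{"name": "drive_tool", "arguments": {
  "increments": [
    [0,0,-1,0,0,0,0.6],
    [0,0,-1,0,0,0,0.6],
    [-1,0,-1,0,0,0,0.6],
    [-1,0,-1,0,0,0,0.6],
    [0,0,0,0,0,0,0.6]
  ]
}}

```text
t: 23.52
tcp_pos: [0.5002, 0.0887, 0.2344]
tcp_rot: [2.376, 2.051, 0.005]
wrist_force: [0.3, 1.1, 0.8]
grip_width: 0.602
grasp_force: 0.0
```

```bash
python3 - <<'E'
from fit import *
s=env.sense();r=R.from_rotvec(s["tcp_rot"]).as_matrix();print(s["tcp_pos"])
im=env.get_image("wrist")[:,:,::-1].copy();cv2.imwrite("pics/w5.png",im)
it=env.get_image("top")[:,:,::-1];cv2.imwrite("pics/t5.png",it)
f=lambda a,w,h:cv2.convertScaleAbs(cv2.resize(a,(w,h),interpolation=cv2.INTER_CUBIC),alpha=1.35,beta=15)
cv2.imwrite("pics/m5.png",np.hstack([f(im[60:360,170:470],440,440),f(it[235:335,80:180],440,440)])[:, :800])
y=np.array([.148,.989]);O=np.array([.4995,.0929]);ct=cam("top")
k=lambda u,v:(80+(u+.5)/4-.5,240+(v+.5)/4-.5)
for z in(.04,.06,.08,.1,.12):print(z,((plane(ct,[k(308,100),k(285,262),k(296,110),k(300,140)],z)[:,:2]-O)@y).round(4))
E
```

```text
[0.50017009 0.08872402 0.23438692]
0.04 [0.0933 0.0924 0.0981 0.0941]
0.06 [0.0869 0.086  0.0916 0.0877]
0.08 [0.0805 0.0796 0.0851 0.0813]
0.1 [0.0741 0.0732 0.0785 0.0748]
0.12 [0.0677 0.0668 0.072  0.0684]
```

View pics/m5.png

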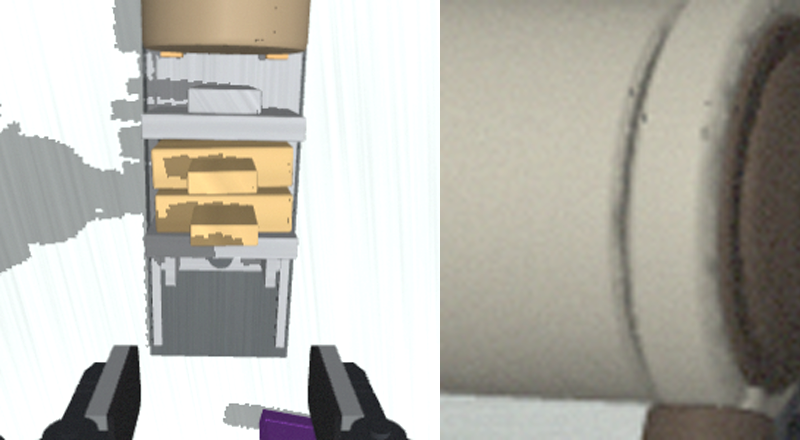

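In the left panel, both packers stand square between stop and plate. The blade is at (225,97), with the block end at (225,50) clear behind it.

```bash
python3 - <<'E'
from fit import *
s=env.sense();c=cam("wrist",s);k=lambda u,v:(170+(u+.5)*300/440-.5,60+(v+.5)*300/440-.5)
y=np.array([.148,.989]);x=np.array([.989,-.148]);O=np.array([.4995,.0929])
for n,L,z in(("blade back",[(189,88),(262,88)],.13),("plate front",[(143,138),(305,136)],.091),("p2 +y",[(152,148),(291,142)],.092),("p1 +y",[(156,197),(292,192)],.092),("stop face",[(147,237),(297,235)],.091)):
    q=plane(c,[k(*p) for p in L],z)[:,:2];print(n,np.linalg.norm(q[1]-q[0]).round(4),((q-O)@y).round(4),((q-O)@x).round(4))
r=R.from_rotvec(s["tcp_rot"]).as_matrix()
d=np.r_[O+.0698*y,.121]-s["tcp_pos"];print("units",(r.T@d/.02).round(2))
E
```

```text
blade back 0.0293 [0.0763 0.0764] [-0.0152  0.0141]
plate front 0.0787 [0.0522 0.0534] [-0.0404  0.0382]
p2 +y 0.0676 [0.0475 0.0506] [-0.0361  0.0314]
p1 +y 0.0681 [0.0232 0.026 ] [-0.0351  0.033 ]
stop face 0.0773 [0.002  0.0033] [-0.0407  0.0367]
units [3.65 0.02 5.55]
```

{"name": "drive_tool", "arguments": {
  "increments": [
    [1,0,0,0,0,0,0.6],
    [1,0,0,0,0,0,0.6],
    [1,0,0,0,0,0,0.6],
    [0.65,0,0,0,0,0,0.6],
    [0,0,1,0,0,0,0.6]
  ]
}}

```text
t: 24.25
tcp_pos: [0.5104, 0.1631, 0.2129]
tcp_rot: [2.374, 2.056, 0.003]
wrist_force: [0.4, -0.0, -0.4]
grip_width: 0.604
grasp_force: 0.0
```

{"name": "drive_tool", "arguments": {
  "increments": [
    [0,0,1,0,0,0,0.6],
    [0,0,1,0,0,0,0.6],
    [0,0,1,0,0,0,0.6],
    [0,0,1,0,0,0,0.6],
    [0,0,0.5,0,0,0,0.6]
  ]
}}

```text
t: 24.88
tcp_pos: [0.5084, 0.1619, 0.1205]
tcp_rot: [-2.375, -2.054, 0.004]
wrist_force: [-0.0, -0.8, 1.0]
grip_width: 0.597
grasp_force: 0.0
```

{"name": "drive_tool", "arguments": {
  "increments": [
    [0,0,0,0,0,0,0],
    [0,0,0,0,0,0,0],
    [0,0,0,0,0,0,0],
    [0,0,0,0,0,0,0],
    [0,0,0,0,0,0,0]
  ],
  "squeeze": 90
}}

```text
t: 25.5
tcp_pos: [0.5113, 0.1615, 0.1224]
tcp_rot: [2.375, 2.052, 0.005]
wrist_force: [9.9, 0.1, -11.1]
grip_width: 0.33
grasp_force: 89.8
```

{"name": "drive_tool", "arguments": {
  "increments": [
    [-0.1,0,0,0,0,0,0],
    [-0.1,0,0,0,0,0,0],
    [-0.1,0,0,0,0,0,0],
    [-0.1,0,0,0,0,0,0]
  ]
}}

```text
t: 26.0
tcp_pos: [0.5101, 0.1542, 0.1224]
tcp_rot: [2.376, 2.053, 0.007]
wrist_force: [9.2, 3.8, -11.5]
grip_width: 0.336
grasp_force: 89.8
```

{"name": "drive_tool", "arguments": {
  "increments": [
    [-0.08,0,0,0,0,0,0],
    [-0.08,0,0,0,0,0,0],
    [0,0,0,0,0,0,0]
  ]
}}

```text
t: 26.38
tcp_pos: [0.5098, 0.1523, 0.1224]
tcp_rot: [2.377, 2.053, 0.01]
wrist_force: [11.6, 8.1, -13.2]
grip_width: 0.334
grasp_force: 89.6
```

{"name": "drive_tool", "arguments": {
  "increments": [
    [-0.05,0,0,0,0,0,0],
    [-0.05,0,0,0,0,0,0],
    [0,0,0,0,0,0,0]
  ]
}}

```text
t: 26.75
tcp_pos: [0.5098, 0.1522, 0.1224]
tcp_rot: [-2.377, -2.052, -0.016]
wrist_force: [14.3, 16.4, -15.4]
grip_width: 0.331
grasp_force: 89.7
```

{"name": "drive_tool", "arguments": {
  "increments": [
    [-0.05,0,0,0,0,0,0],
    [0,0,0,0,0,0,0],
    [0,0,0,0,0,0,0],
    [0,0,0,0,0,0,0],
    [0,0,0,0,0,0,0]
  ]
}}

```text
t: 27.38
tcp_pos: [0.5098, 0.1522, 0.1225]
tcp_rot: [-2.376, -2.052, -0.018]
wrist_force: [14.9, 21.0, -16.0]
grip_width: 0.332
grasp_force: 89.8
```

```bash
python3 - <<'E'
from fit import *
f=lambda a,w,h:cv2.convertScaleAbs(cv2.resize(a,(w,h),interpolation=cv2.INTER_CUBIC),alpha=1.35,beta=15)
im=env.get_image("scene")[:,:,::-1];it=env.get_image("top")[:,:,::-1]
cv2.imwrite("pics/m6.png",np.hstack([f(im[170:300,350:530],415,300),f(it[220:345,120:280],384,300)]))
s=env.sense();print(s["tcp_pos"],s["tcp_rot"],s["wrist_force"],s["grasp_force"],np.abs(s["dq"]).max())
E
```

```text
[0.50977762 0.15213325 0.12246647] [-2.37594971 -2.05172865 -0.0184434 ] [ 15.49307935  20.78496547 -16.9963819 ] 89.82653975486755 0.0017254614670467478
```

View pics/m6.png

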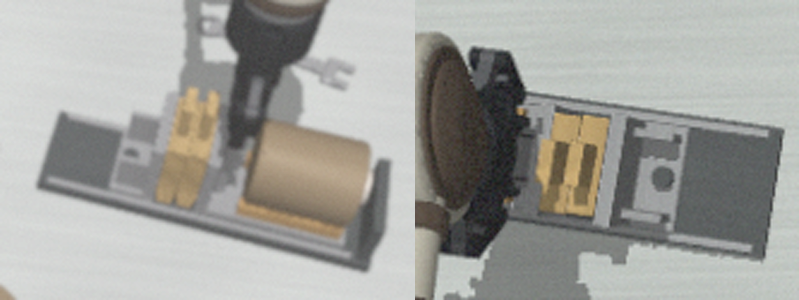

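Both packers stand upright and square, tight between plate and stop. The arm is still, pushing with about 20 N, and the blade is gripped. Handing in.

```bash
python3 -c "from rig import env; print(env.hand_in())"
```

```text
the job is handed in; nothing more can be done
None
```

I handed the job in at about 27.5 s with two packers square in the roughly 50 mm gap (no room for a third) and the gripped plate held against them with about 20 N, the carriage some 9–10 mm from home; no verdict came back.

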